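Load the tube shaker, hang its guard door and wind its timer

ROBOT

A 6-joint arm with a two-finger parallel gripper is mounted at the origin on the work surface. World frame = base frame: x ahead of the robot, y to its left, z up, the work surface at z = 0. Lengths are in mm, angles in degrees, forces in N, time in s.
With the tool pointing down it reaches from about 325 to 925 mm from the base axis. Payload 3.1 kg.
Tool frame: the origin (TCP) lies at the very end of the fingers, on their centre line; the grasp point (between the pads) lies grasp_offset behind it (grasp_offset is the distance from the TCP to the grasp point, in mm); z points along the fingers, x is the direction in which the jaws open and shut, and the axes are right-handed (so a half turn about z gives the same grasp; the last joint's range is limited). The gripper opens to 85 mm and grips with 20 to 120 N. Pads are 22 mm wide; open, the fingers measure 114 mm over their backs; the gripper's body (76 mm by 85 mm) begins 54 mm behind the grasp point. The pads swing forward as they close: fully open they stand 13 mm farther back than shut.
Start: joints at [-74.439, 12.427, 92.441, -0, 75.132, -6.429], TCP at [234.051, -579.534, 231.3] pointing down, gripper open.
Joint ranges: [-157.48, 157.48], [-44.54, 120.13], [17.64, 146.25], [-64.5, 244.5], [7.68, 150.69], [-147.95, 147.95]. Speed limits (degrees/s): [159.86, 159.86, 180, 180, 180, 180].

INTERFACE

Orientations are given as [roll, pitch, yaw] about the fixed x, y, z axes, in that order (R = Rz(yaw) Ry(pitch) Rx(roll)).
In Python, from station import * gives the robot as it stands. Calls block until the motion is done:
- goto(position, orientation): joint-space move of the TCP to a pose.
- move_l(position, attitude=None, speed=150): straight line of the TCP; attitude=None keeps the orientation; speed is the mean speed in mm/s.
- move_j(angles): joint-space move.
- grip(opening, squeeze=None): finger opening in mm; squeeze is the grip in N (None keeps the last); returns when the fingers have stopped.
- wait(seconds).
- solve_ik(position, orientation): joint angles nearest the present ones, or None.
- get_obs(): the state.
- get_image(name): name is "scene" or "side" or "wrist"; returns the picture (480x640x3 uint8, red, green, blue); there is no depth.
- get_calibration(name): a dict with "fx", "fy", "cx", "cy" (pixels), "D" ([k1, k2, p1, p2, k3] as OpenCV has them; the pictures are not rectified), "R" (3x3) and "t" (3): a world point X has camera coordinates R X + t; the wrist camera has in their place "mount" (4x4, takes a point from camera to tool coordinates, whose origin is the TCP and whose axes are the tool frame's). Camera axes: x right, y down, z forward; pixel columns grow to the right and rows downward; lengths in mm; the calibration is good to about 2 mm. A picture is of the moment at which its call begins: read the wrist's pose just before it. get_calibration takes no time and is no camera call.
A pose or a line that the arm cannot do raises Unreachable and nothing moves.
- sign_off(): hands the job in, once; it reports no verdict.
Trained networks look in the newest picture that a camera, given by its name, has taken for a name from the list of things; names that differ only in an ending like _2 or _b are one class to them, and where a whole thing is asked for, a point or a joint stands for the part that bears it (a point fixed in the world has none). Each returns a list of dicts, best first, with "score" (0 to 1); they miss things now and then, are a little off and sometimes report something else, mostly with a low value. They report only what shows in the picture. A call takes as long as a camera call.
- spot_in(name, camera): "extent" ([centre column, centre row, width, height] in pixels, round what is visible of it).
- regions_of(name, camera): "region" (480x640 bool, what is visible of it) and "extent" ([centre column, centre row, width, height] in pixels, round what is visible of it).
The state is a dict: "t": time; "joint_pos": joint angles; "qvel": joint speeds; "effort": joint torques, N m; "tcp_pos": TCP position; "ee_rot": TCP orientation; "wrist_force": force on the tool from outside, world axes, zero at the start; "moment": the same for the moment, N m; "grip_width": finger opening in mm.
Only numpy, scipy, OpenCV 4.12 (cv2) and the standard library are available. Lean on these libraries where they do the work, as an engineer would, in place of code of your own. Each camera call takes 0.05 s, during which the arm holds its last target.

TASK

Get the shaker ready to run: lift every sample tube off its hook and stand it fully down in a well of the shaker, one to a well. Then lift the guard door out of its stand and lower both its hinge knuckles fully home on the shaker's two hinge pins at once, letting go only when it is fully down, and leave it shut across the open front. Last, wind the timer's brass key clockwise up to its stop, which takes several part turns; leave the other things on the bench where they are.

Things in the scene. Friction and masses are not known exactly. Their poses are not given: they have to be found in the camera images.
- shaker: Tube shaker, fixed: white housing 170 x 180 mm, clear side walls 120 mm high, grey block with 4 wells in a row; at its open front's left corner a blue post 129 mm tall with two brackets, each with an upright hinge pin. Origin: housing's centre, on the bench. x runs from its open front to its back, y towards the hinge post's side, z up.
- pin_low (a point): Foot of the lower hinge pin, on its bracket's top, where the knuckle comes to rest: 30 mm up, 130 mm in front of the shaker's origin, 92 mm to its +y. Pin 8 mm thick, 22 tall, its top 8 mm tapering to 3 mm. Axes as the shaker's. The bracket, 18 mm wide, 8 thick, comes from the post, whose centre is 30 mm farther to +y.
- pin_high (a point): Foot of the upper hinge pin, the same, straight above the lower one, 105 mm up.
- door_mid (a point): Loose guard door, 0.22 kg: white frame, clear pane, 160 mm wide (y), 6 thick (x), 130 tall. Point: in the panel, 85 mm above its lower edge. On the top middle a black lifting tab, 34 mm wide (y), 10 thick (x), 130 to 170 mm above the lower edge: grip across x. +x inside, +y to the hinge edge. Shut: axes parallel to the shaker's, lower edge 15 mm above the bench.
- door_stand: Loose stand (0.8 kg) in which the door waits upright: dark base 100 x 140 mm, 12 thick, on it two grey rails 100 mm long (its y), up to 57 mm above the bench, with a 9 mm slot between them that holds the door's lower edge, on the base. Origin: centre of its underside; axes parallel to the door's. Lift the door straight up by 50 mm to free it. Needs no moving.
- door: The whole guard door (see door_mid); origin: middle of its lower edge.
- knuckle_low (a point): Centre of the lower face of the door's lower hinge knuckle: a steel tube 20 mm outside, 20 mm long, bore 11 mm, open at both ends, axis upright; 92 mm from the panel's centre line (door +y) in the panel's plane, 15 mm above the lower edge. Axes as the door's.
- knuckle_high (a point): The same for the upper knuckle, 75 mm above the lower one. Let go, the hung door sags about 0.04 rad in the play of its hinges.
- hook_rail: Fixed rack, four 6 mm wire hooks in a row 42 mm apart along its y, reaching to its -x, wire centre 151 mm above the bench; each runs level from x = +16 to -14 mm, its end rises 5 mm at x = -22 mm. Behind, it slopes down to a bar at x = +55 mm, top 130 mm up. Origin: on the bench below the middle of the hooks.
- key (a joint): Angle of the timer's brass winding key, rad: 0 run down, 7.0 fully wound (stop, just over one turn). It grows clockwise seen from above. It is sprung: about 0.1 N m at first, 0.15 at the end, and it stays where it is let go (the ratchet holds). Turn it by part turns, letting go between.
- key_grip (a point): Centre of the brass key's flat bow on top of the fixed timer (grey box 90 x 100 mm, 55 mm tall): the bow is 34 mm wide (this point's x), 8 mm thick (its y), 36 mm tall (from 79 to 115 mm above the bench), on an upright axis through its centre. This point is 97 mm above the bench and turns with the key.
- well1 (a point): Centre of the mouth of well 1 in the shaker's grey block, 66 mm above the bench, 20 mm in front of the shaker's origin and at y = -60 mm: round, 21 mm wide with a 3 mm chamfer, 30 mm deep. Any tube may go into any well. Axes as the shaker's.
- tube1_mid (a point): Sample tube, 132 mm tall, 40 g; point on its axis 66 mm above the foot. Glass 17 mm thick to 58 mm up, cap 23 mm thick to 72, eye (opening 14 wide, 22 high, along x) to 94, grip tab 20 wide (y), 8 thick (x) to 132. Hangs on a hook, foot 60 mm above the bench: raise 8 to 14 mm, then draw 40 mm along the rail's -x. Seated: foot on the well's floor, 36 mm above the bench. None if absent.
- well2 (a point): Centre of the mouth of well 2 in the shaker's grey block, 66 mm above the bench, 20 mm in front of the shaker's origin and at y = -20 mm: round, 21 mm wide with a 3 mm chamfer, 30 mm deep. Any tube may go into any well. Axes as the shaker's.
- tube2_mid (a point): Sample tube, 132 mm tall, 40 g; point on its axis 66 mm above the foot. Glass 17 mm thick to 58 mm up, cap 23 mm thick to 72, eye (opening 14 wide, 22 high, along x) to 94, grip tab 20 wide (y), 8 thick (x) to 132. Hangs on a hook, foot 60 mm above the bench: raise 8 to 14 mm, then draw 40 mm along the rail's -x. Seated: foot on the well's floor, 36 mm above the bench. None if absent.
- well3 (a point): Centre of the mouth of well 3 in the shaker's grey block, 66 mm above the bench, 20 mm in front of the shaker's origin and at y = 20 mm: round, 21 mm wide with a 3 mm chamfer, 30 mm deep. Any tube may go into any well. Axes as the shaker's.
- tube3_mid (a point): Sample tube, 132 mm tall, 40 g; point on its axis 66 mm above the foot. Glass 17 mm thick to 58 mm up, cap 23 mm thick to 72, eye (opening 14 wide, 22 high, along x) to 94, grip tab 20 wide (y), 8 thick (x) to 132. Hangs on a hook, foot 60 mm above the bench: raise 8 to 14 mm, then draw 40 mm along the rail's -x. Seated: foot on the well's floor, 36 mm above the bench. None if absent.
- well4 (a point): Centre of the mouth of well 4 in the shaker's grey block, 66 mm above the bench, 20 mm in front of the shaker's origin and at y = 60 mm: round, 21 mm wide with a 3 mm chamfer, 30 mm deep. Any tube may go into any well. Axes as the shaker's.
- tube4_mid (a point): Sample tube, 132 mm tall, 40 g; point on its axis 66 mm above the foot. Glass 17 mm thick to 58 mm up, cap 23 mm thick to 72, eye (opening 14 wide, 22 high, along x) to 94, grip tab 20 wide (y), 8 thick (x) to 132. Hangs on a hook, foot 60 mm above the bench: raise 8 to 14 mm, then draw 40 mm along the rail's -x. Seated: foot on the well's floor, 36 mm above the bench. None if absent.
- reagent: Bystander: amber bottle, 56 mm thick, 130 mm tall; origin at the centre of its underside. Not to be moved.
- beaker: Bystander: small glass beaker, 66 mm wide, 85 mm tall; origin at the centre of its underside. Not to be moved.
- jar: Bystander: glass jar, 60 mm wide, 70 mm tall; origin at the centre of its underside. Not to be moved.
- tip_box: Bystander: grey box 80 x 110 x 50 mm; origin at the centre of its underside. Not to be moved.
- driver: Bystander: screwdriver 160 mm long lying on the bench. Not to be moved.

How it is judged (in metres and radians):
On the way, in this order (a step that is already met when the one before it is completed fails the run):
1. every tube stands fully down in a well (z of each of tube1_mid, tube2_mid, tube3_mid, tube4_mid in the frame of shaker below 0.109 m and x of tube1_mid in the frame of shaker between -0.06 and 0.02 m and y of tube1_mid in the frame of shaker between -0.09 and 0.09 m and angle between each of tube1_mid, tube2_mid, tube3_mid, tube4_mid's own z axis and vertical below 0.3 rad and x of tube2_mid in the frame of shaker between -0.06 and 0.02 m and y of tube2_mid in the frame of shaker between -0.09 and 0.09 m and x of tube3_mid in the frame of shaker between -0.06 and 0.02 m and y of tube3_mid in the frame of shaker between -0.09 and 0.09 m and x of tube4_mid in the frame of shaker between -0.06 and 0.02 m and y of tube4_mid in the frame of shaker between -0.09 and 0.09 m), for 0.2 s.
2. the door, still held by the gripper, is down with both knuckles home on their pins, tubes still seated (all of step 1 and horizontal distance between knuckle_low and pin_low below 0.006 m and z of knuckle_low in the frame of pin_low below 0.006 m and horizontal distance between knuckle_high and pin_high below 0.006 m and z of knuckle_high in the frame of pin_high below 0.006 m and contact force between the fingers and door above 1 N), for 0.2 s.
3. the key is wound to its stop, the door still on its pins (horizontal distance between knuckle_low and pin_low below 0.006 m and z of knuckle_low in the frame of pin_low below 0.006 m and horizontal distance between knuckle_high and pin_high below 0.006 m and z of knuckle_high in the frame of pin_high below 0.006 m and value of joint key above 6.6 rad), for 0.2 s.
At the end, for the whole second after the job is handed in: Every tube stands in a well, foot within 6 mm of its floor, leaning under 0.3 rad; both knuckles within 6 mm of their pins' shoulders sideways and in height; door shut within 0.17 rad (10 degrees) and at rest; key at 6.6 rad or more (stop 7.0) (all of step 1 and all of step 3 and angle between the x axis of door_mid and the x axis of shaker, either way round below 0.17 rad and y of door_mid in the frame of pin_low below 0 m and linear speed of door below 0.02 m/s and angular speed of door below 0.15 rad/s); the robot touches nothing.
It fails at once if a bystander (bottle, beaker, jar, box, screwdriver) is moved more than 3 cm (distance of any of reagent, beaker, jar, tip_box, driver from where it was at the start of the episode above 0.03 m).
Of tube1, tube2, tube3, tube4 only 2 to 4 are there at a start; the rules pass over those that are not, and their reading is None.
At some moment in a run one of door_stand may be knocked a few centimetres aside while the robot is not near it.
Once in a run the grip may slacken for a moment while it holds something.
It also fails if it takes over 210 s, if anything falls off the work surface, if the arm or the gripper's body presses on something with over 40 N, if the wrist force passes 120 N, or if a joint passes its speed limit or range.

## Working session

There is one attempt and no reset: what is moved stays moved. The work goes in short steps, each a Python script; the robot and the scene stay as the last script left them, time stands still between calls to the robot, and variables do not carry over. Pictures are saved under pics/ and viewed, and the job is handed in when it is done.

```bash
ls; mkdir -p pics; python3 - <<'E'
from station import *
import cv2
o=get_obs(); print(o)
for c in ["scene","side","wrist"]:
    im=get_image(c); cv2.imwrite(f"pics/{c}0.png",im[:,:,::-1])
    k=get_calibration(c); print(c,k)
print(grasp_offset)
E
```

```text
pics
{'t': 0.0, 'joint_pos': array([-7.44398190e+01,  1.24781767e+01,  9.25297219e+01,  3.38346286e-04,
        7.51301577e+01, -6.42913392e+00]), 'qvel': array([0.10304595, 0.04793439, 0.00475965, 0.03743093, 0.02946843,
       0.00596693]), 'effort': array([-1.15564126e-03, -3.96841478e+01, -3.03851473e+01, -2.87115954e-04,
        9.73878836e-03,  4.68601158e-06]), 'tcp_pos': array([ 233.81744098, -578.73584682,  229.94155805]), 'ee_rot': array([-1.79984216e+02,  1.37151454e-01, -6.80107534e+01]), 'wrist_force': array([ 0.13230384, -0.30002707, -0.14254287]), 'moment': array([ 0.02216573, -0.02158392,  0.02114301]), 'grip_width': 85.6639613606663}
scene {'fx': 524.974470411043, 'fy': 524.974470411043, 'cx': 319.5368670626266, 'cy': 236.54576765267785, 'D': array([-0.15078907,  0.        ,  0.        ,  0.        ,  0.        ]), 'R': array([[ 0.39893036,  0.91693656, -0.00905012],
       [ 0.77864844, -0.34394522, -0.52479357],
       [-0.48431516,  0.20230923, -0.85118142]]), 't': array([-210.94995855, -356.91710295, 1428.38102422])}
side {'fx': 571.1681353086057, 'fy': 571.16813
[... 201 characters left out ...]
083841,  0.54704492, -0.74026157],
       [ 0.41351218, -0.61415471, -0.67217681]]), 't': array([ 443.73863055,  269.04182528, 1266.33308955])}
wrist {'fx': 409.9112580436011, 'fy': 409.9112580436011, 'cx': 313.1762522845313, 'cy': 239.84662689372314, 'D': array([-0.05095298,  0.        ,  0.        ,  0.        ,  0.        ]), 'mount': array([[ 9.99999848e-01, -5.50594400e-04, -3.34063233e-05,
        -5.58640082e-01],
       [ 5.38803422e-04,  9.62023024e-01,  2.72967785e-01,
        -6.96970618e+01],
       [-1.18156882e-04, -2.72967762e-01,  9.62023174e-01,
        -1.42775456e+02],
       [ 0.00000000e+00,  0.00000000e+00,  0.00000000e+00,
         1.00000000e+00]])}
18.700000000000003
```

View pics/scene0.png

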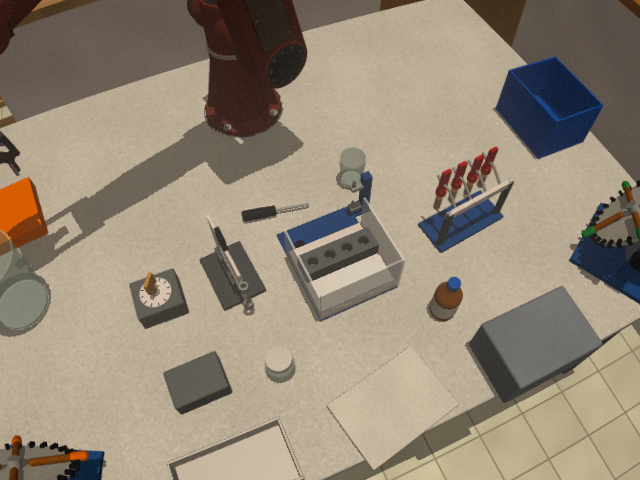

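View pics/side0.png

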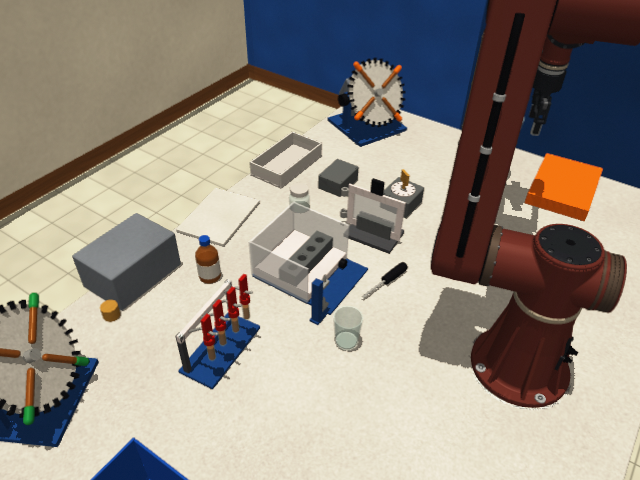

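View pics/wrist0.png

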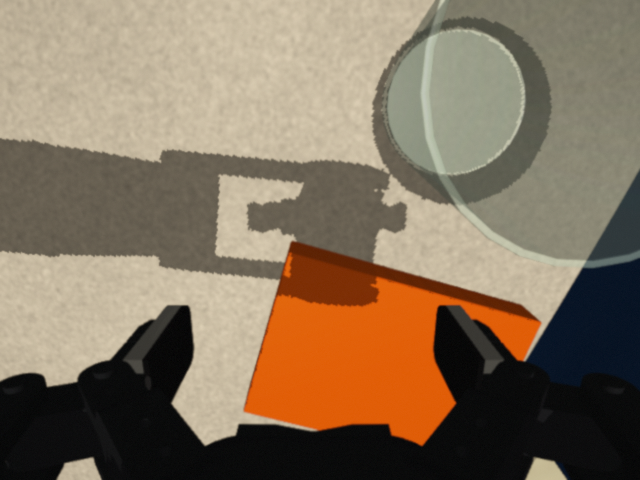

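```bash
cat > h.py <<'E'
import numpy as np, cv2
from scipy.spatial.transform import Rotation as Ro
from scipy.optimize import least_squares
from station import *
def cam(name,obs=None):
    k=get_calibration(name); K=np.array([[k['fx'],0,k['cx']],[0,k['fy'],k['cy']],[0,0,1]]); D=np.array(k['D'],float)
    if name=='wrist':
        T=np.eye(4); T[:3,:3]=Ro.from_euler('xyz',obs['ee_rot'],degrees=True).as_matrix(); T[:3,3]=obs['tcp_pos']
        C=np.linalg.inv(T@np.array(k['mount'])); return K,D,C[:3,:3],C[:3,3]
    return K,D,np.array(k['R']),np.array(k['t'])
def proj(c,P):
    K,D,R,t=c; P=np.atleast_2d(np.asarray(P,float))
    return cv2.projectPoints(P,cv2.Rodrigues(R)[0],t,K,D)[0][:,0]
def onplane(c,uv,z):
    K,D,R,t=c; n=cv2.undistortPoints(np.array([[uv]],float),K,D)[0,0]
    d=R.T@np.array([n[0],n[1],1]); o=-R.T@t; s=(z-o[2])/d[2]; return o+s*d
def snap(name,fn,crop=None,scale=1):
    o=get_obs(); im=get_image(name); cv2.imwrite(f"pics/{fn}_raw.png",im[:,:,::-1])
    save(im,fn,crop,scale); return o,im
def save(im,fn,crop=None,scale=1):
    if crop: im=im[crop[1]:crop[3],crop[0]:crop[2]]
    im=cv2.resize(im,None,fx=scale,fy=scale,interpolation=cv2.INTER_CUBIC)
    cv2.imwrite(f"pics/{fn}.png",im[:,:,::-1])
def fit(obs_list,x0):
    """obs_list: (cam, localpts Nx3, uv Nx2). pose x,y,yaw; returns pose, residuals"""
    def res(p):
        c,s=np.cos(p[2]),np.sin(p[2]); r=[]
        for cm,L,uv in obs_list:
            L=np.atleast_2d(L); W=np.c_[p[0]+c*L[:,0]-s*L[:,1],p[1]+s*L[:,0]+c*L[:,1],L[:,2]]
            r.append((proj(cm,W)-np.atleast_2d(uv)).ravel())
        return np.concatenate(r)
    S=least_squares(res,x0,x_scale=[100,100,1],loss='soft_l1',f_scale=2); return S.x,res(S.x)
def tf(p,L):
    c,s=np.cos(p[2]),np.sin(p[2]); L=np.atleast_2d(L)
    return np.c_[p[0]+c*L[:,0]-s*L[:,1],p[1]+s*L[:,0]+c*L[:,1],L[:,2]]
E
python3 - <<'E'
from h import *
s=cv2.imread('pics/scene0.png')[:,:,::-1]; d=cv2.imread('pics/side0.png')[:,:,::-1]
save(s,'c1',(190,160,410,325),3.6); save(s,'c2',(400,130,540,330),3); save(d,'c3',(230,160,450,325),3.6); save(d,'c4',(160,220,360,390),3.5)
cs=cam('scene');cd=cam('side')
for n,uv in dict(key=(150,283),stand=(232,276),shaker=(343,262),rack=(460,220),reagent=(444,312),beaker=(351,181),jar=(280,375),tip=(200,395),drv=(275,213),bigjar=(22,318)).items(): print(n,onplane(cs,uv,0).round())
E
```

```text
key [ 429. -367.    0.]
stand [ 485. -192.    0.]
shaker [552.  47.   0.]
rack [562. 348.   0.]
reagent [750. 193.   0.]
beaker [354. 161.   0.]
jar [ 736. -176.    0.]
tip [ 712. -338.    0.]
drv [367. -45.   0.]
bigjar [ 397. -666.    0.]
```

View pics/c1.png

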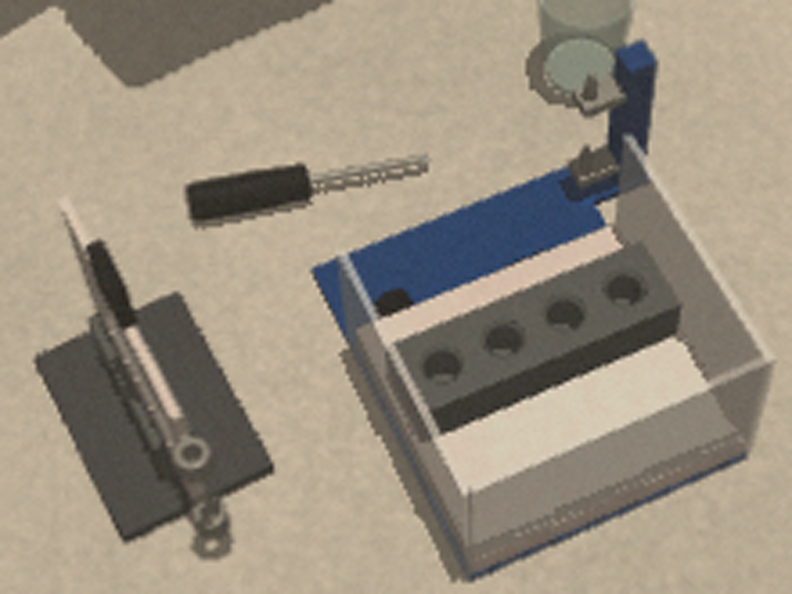

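View pics/c2.png

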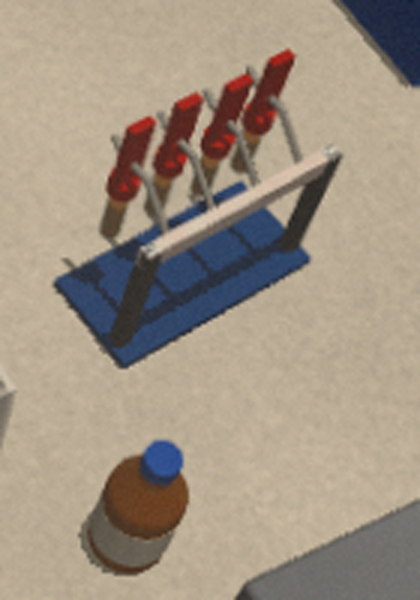

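View pics/c3.png

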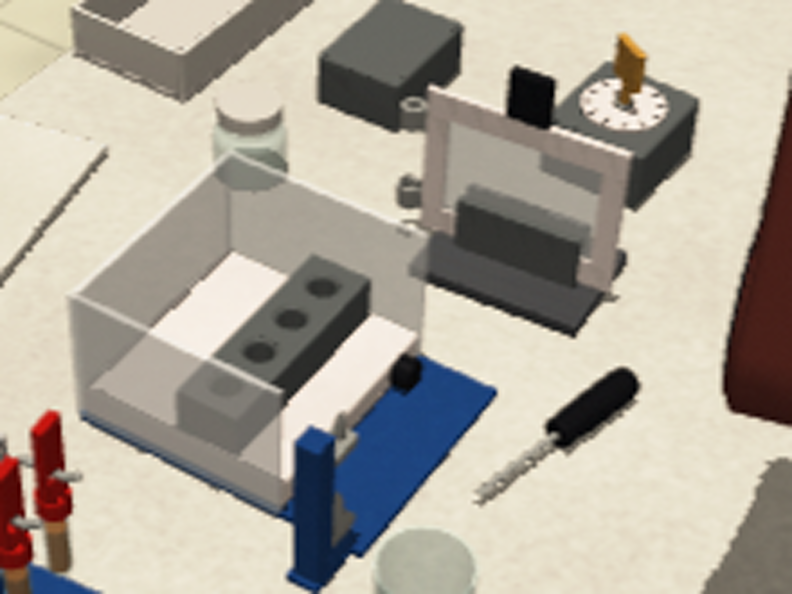

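View pics/c4.png

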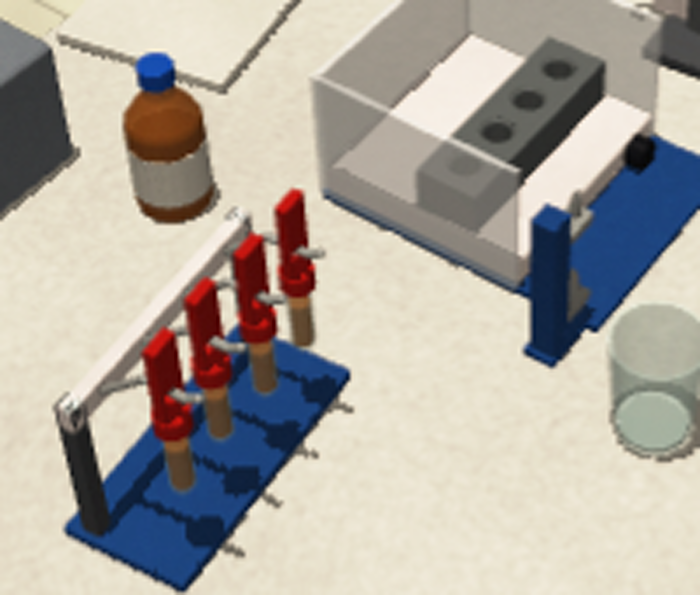

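```bash
cat > rough.py <<'E'
from h import *
cs=cam('scene');cd=cam('side')
f=lambda a,ox,oy,s:(np.array(a,float)/s+[ox,oy])
W=np.array([[-20,-60,66],[-20,-20,66],[-20,20,66],[-20,60,66]])
sh=fit([(cs,W,f([(443,364),(504,339),(565,313),(627,289)],190,160,3.6)),(cd,W,f([(322,287),(292,319),(259,351),(226,386)],230,160,3.6))],[550,40,0.2])
print('shaker',sh[0],np.degrees(sh[0][2]),sh[1].round(1))
# hooks: tab tops (tube top 192) in scene c2 scale3 off (400,130)
T=np.array([[0,y,192] for y in (-63,-21,21,63)])
r=fit([(cs,T,f([(143,124),(187,101),(239,80),(281,58)],400,130,3)),(cd,T[::-1],f([(160,338),(203,289),(249,243),(291,196)],160,220,3.5))],[500,330,0.2])
print('rack',r[0],np.degrees(r[0][2]),r[1].round(1))
# door: upper knuckle top z: in stand lower edge z=12: knuckle_high top =12+15+75+20=122 ; tab top 182 centre
D=np.array([[0,92,122]]); TT=np.array([[0,0,182]])
r=fit([(cs,np.r_[D,TT],f([(194,453),(97,247)],190,160,3.6)),(cd,np.r_[D,TT],f([(414,103),(532,75)],230,160,3.6))],[480,-190,-1.2])
print('door',r[0],np.degrees(r[0][2]),r[1].round(1))
E
python3 rough.py
```

```text
shaker [5.72177879e+02 3.43674931e+01 2.78326402e-02] 1.5946928148938404 [-0.5 -1.3 -0.2 -1.5 -0.2 -1.2 -0.8 -1.5 -1.  -1.2 -1.3 -1.4 -1.1 -1.2
 -1.2 -1.5]
rack [5.32802684e+02 3.42500949e+02 9.46079802e-02] 5.420637972790952 [-1.5 -0.6 -0.  -0.5 -1.7 -0.9 -0.5 -0.7 -1.3 -0.2 -0.5 -0.3 -1.1 -0.6
 -1.3 -0. ]
door [ 484.03180026 -190.591882     -1.46173649] -83.75133138379901 [-1.  -3.1  1.2  2.7 -0.3 -0.   0.3 -0.5]
```

```bash
python3 - <<'E'
from h import *
goto([520,330,330],[180,0,5.4])
o,im=snap('wrist','w_rack'); print(o['t'],o['tcp_pos'],o['ee_rot'])
np.save('o_rack.npy',o,allow_pickle=True)
goto([560,35,330],[180,0,1.6])
o,im=snap('wrist','w_shk'); print(o['t'],o['tcp_pos'],o['ee_rot'])
np.save('o_shk.npy',o,allow_pickle=True)
E
```

```text
3.4917 [520.44942286 329.28366155 329.86432477] [1.79982757e+02 3.80098205e-03 5.33003098e+00]
4.6833 [560.06657885  35.83783298 330.0795185 ] [-1.79954478e+02 -1.42551814e-02  1.63963396e+00]
```

View pics/w_rack.png

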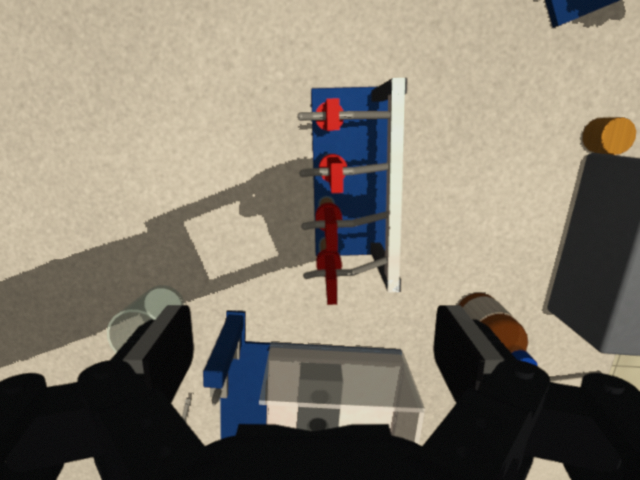

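View pics/w_shk.png

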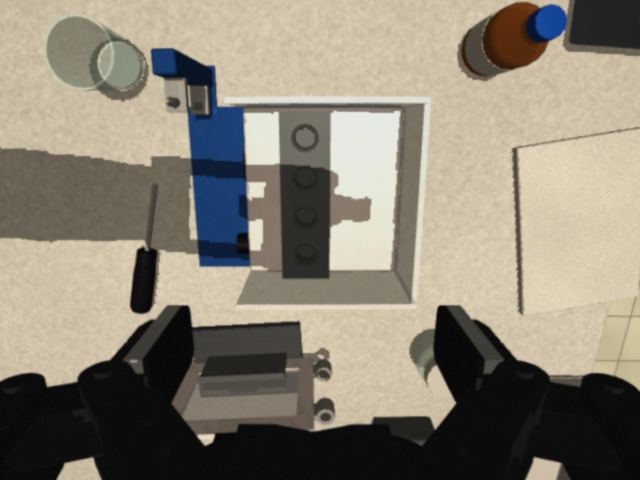

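```bash
python3 - <<'E'
from h import *
a=cv2.imread('pics/w_rack_raw.png')[:,:,::-1]; b=cv2.imread('pics/w_shk_raw.png')[:,:,::-1]
save(a,'c5',(290,70,420,310),2.5); save(b,'c6',(140,30,440,315),2.1); save(b,'c7',(150,310,350,430),4)
cw=cam('wrist',np.load('o_rack.npy',allow_pickle=True).item()); r=[532.8,342.5,.0946]
print(proj(cw,tf(r,[[0,y,192] for y in (-63,-21,21,63)])).round(1).tolist())
cw=cam('wrist',np.load('o_shk.npy',allow_pickle=True).item()); r=[572.2,34.4,.0278]
print(proj(cw,tf(r,[[-20,y,66] for y in (-60,-20,20,60)]+[[-130,92,52],[-130,92,127]])).round(1).tolist())
E
```

```text
[[331.3, 293.4], [331.9, 238.7], [332.5, 179.6], [333.2, 115.9]]
[[305.3, 255.0], [305.1, 217.5], [304.9, 178.1], [304.7, 136.7], [193.1, 103.4], [167.0, 99.0]]
```

View pics/c5.png

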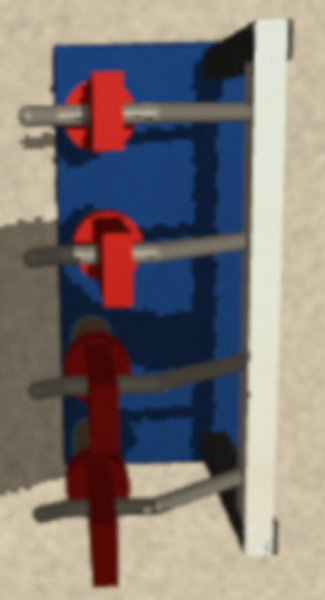

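View pics/c6.png

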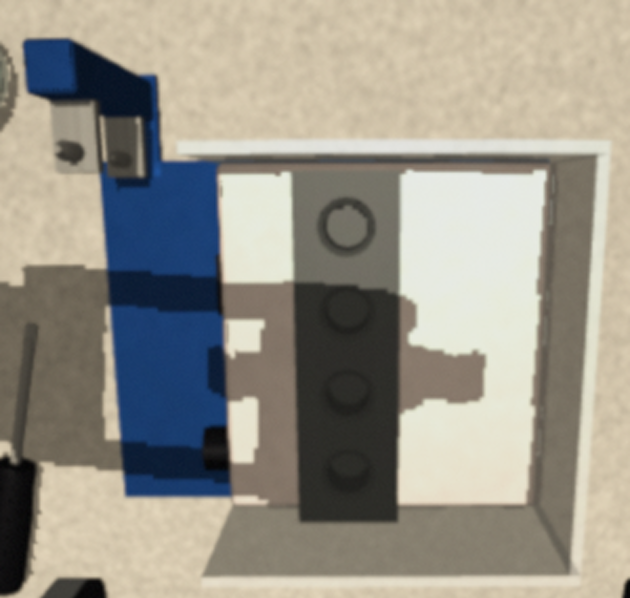

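View pics/c7.png

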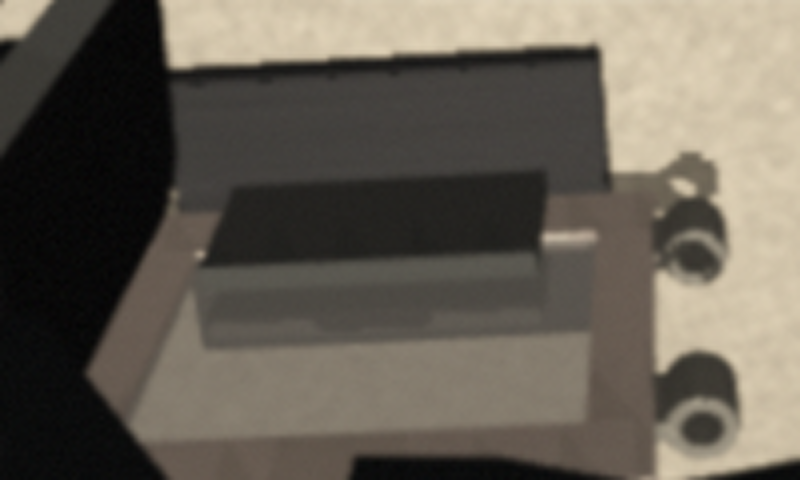

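```bash
cat >> rough.py <<'E'
cw=cam('wrist',np.load('o_shk.npy',allow_pickle=True).item())
u=np.array([(347,226),(348,311),(349,393),(350,471)][::-1])/2.1+[140,30]
x=fit([(cs,W,f([(443,364),(504,339),(565,313),(627,289)],190,160,3.6)),(cd,W,f([(322,287),(292,319),(259,351),(226,386)],230,160,3.6)),(cw,W,u),(cw,W,u)],[550,40,0.2])
print('shaker',x[0],np.degrees(x[0][2]),x[1].round(1)); np.save('shk.npy',x[0])
x=fit([(cw,W,u)],[550,40,0.2]); print('shaker wrist only',x[0])
cw=cam('wrist',np.load('o_rack.npy',allow_pickle=True).item())
u=np.array([(105,560),(102,430),(117,271),(108,111)])/2.5+[290,70]
for q in u: print(onplane(cw,q,192))
E
python3 rough.py
cat > tube.py <<'E'
from h import *
import sys
S=np.load('shk.npy'); RK=np.array([532.8,342.9,np.radians(5.4)])
def do_tube(i,dx,well,dy=0):
    y=(-63,-21,21,63)[i]; yaw=np.degrees(RK[2])
    P=lambda lx,z: np.r_[tf(RK,[[lx,y+dy,0]])[0,:2],z]
    A=[180,0,yaw]
    grip(50,40)
    goto(P(dx,240),A); move_l(P(dx,163),speed=150)
    grip(0,40); o=get_obs(); print('grip',o['grip_width'],o['wrist_force'].round(1))
    if o['grip_width']<5: print('MISS'); return
    move_l(P(dx,174),speed=60); move_l(P(dx-48,174),speed=100)
    o=get_obs(); print('off hook',o['grip_width'],o['wrist_force'].round(1),o['tcp_pos'].round(1))
    move_l(P(dx-48,295),speed=200)
    w=tf(S,[[-20,(-60,-20,20,60)[well],0]])[0,:2]
    goto(np.r_[w,295],A)
    o=get_obs(); print('over',o['grip_width'],o['wrist_force'].round(1)); return w
def seat(w):
    move_l(np.r_[w,185],speed=200); move_l(np.r_[w,163],speed=60)
    o=get_obs(); print('mouth',o['grip_width'],o['wrist_force'].round(1),o['tcp_pos'].round(1))
    move_l(np.r_[w,139],speed=40)
    o=get_obs(); print('down',o['t'],o['grip_width'],o['wrist_force'].round(1),o['tcp_pos'].round(1))
def rel(w):
    grip(40); move_l(np.r_[w,240],speed=200)
E
```

```text
shaker [5.72177879e+02 3.43674931e+01 2.78326402e-02] 1.5946928148938404 [-0.5 -1.3 -0.2 -1.5 -0.2 -1.2 -0.8 -1.5 -1.  -1.2 -1.3 -1.4 -1.1 -1.2
 -1.2 -1.5]
rack [5.32802684e+02 3.42500949e+02 9.46079802e-02] 5.420637972790952 [-1.5 -0.6 -0.  -0.5 -1.7 -0.9 -0.5 -0.7 -1.3 -0.2 -0.5 -0.3 -1.1 -0.6
 -1.3 -0. ]
door [ 484.03180026 -190.591882     -1.46173649] -83.75133138379901 [-1.  -3.1  1.2  2.7 -0.3 -0.   0.3 -0.5]
shaker [5.73083424e+02 3.45268722e+01 3.46301657e-02] 1.984162338416765 [-0.2 -0.8  0.  -1.1 -0.  -1.  -0.7 -1.3 -1.5 -1.4 -1.7 -1.5 -1.3 -1.3
 -1.3 -1.6 -0.1  0.7 -0.1  0.4 -0.1  0.  -0.1 -0.9 -0.1  0.7 -0.1  0.4
 -0.1  0.  -0.1 -0.9]
shaker wrist only [5.73178128e+02 3.45824150e+01 3.55062121e-02]
[539.30857274 279.33441516 192.        ]
[534.24205891 319.11296246 192.        ]
[533.6307561  364.50621515 192.        ]
[526.77780961 406.16926737 192.        ]
```

```bash
python3 - <<'E'
from tube import *
w=do_tube(0,0,0); np.save('w.npy',w)
snap('wrist','t0w'); 
o,im=snap('side','t0s',(200,100,420,320),2.7)
E
```

```text
grip 7.026852623788998 [0.2 0.1 4.4]
off hook 7.150126971883308 [-0.2  0.7 -0.6] [491.2 275.8 174.2]
over 7.016617389213958 [-0.6  0.4 -0.3]
```

View pics/t0w.png

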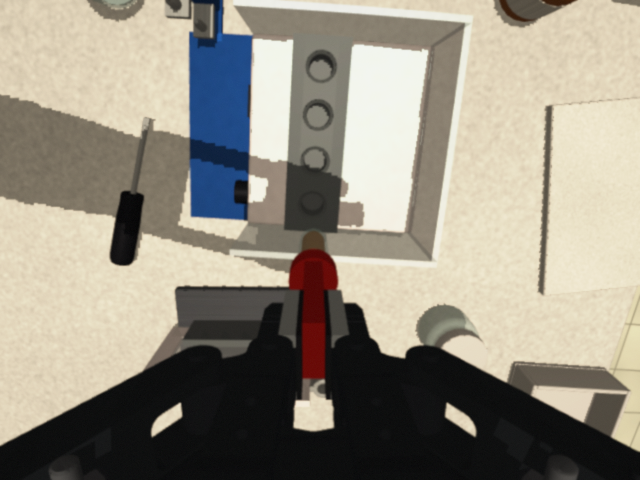

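View pics/t0s.png

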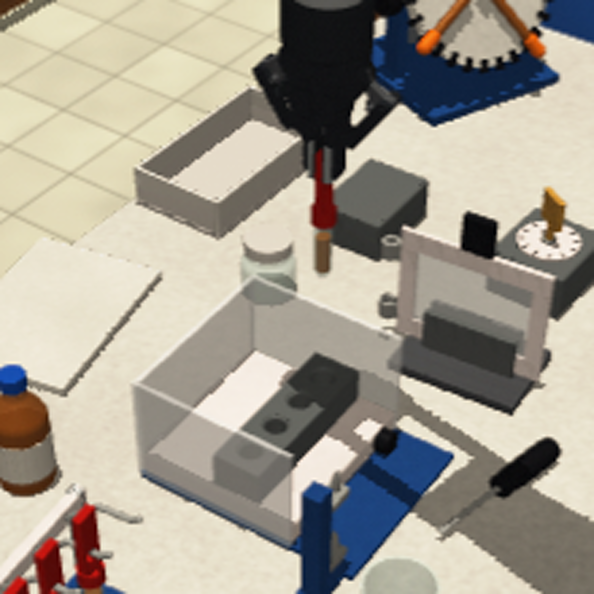

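```bash
python3 - <<'E'
from tube import *
w=np.load('w.npy'); o=get_obs(); print(proj(cam('wrist',o),[np.r_[w,192]]))
seat(w); rel(w)
w=do_tube(1,0,1); 
if w is not None: seat(w)
snap('wrist','t1w')
E
```

```text
[[312.6932225  242.46255858]]
mouth 7.126891284140965 [-0.  -0.5  0.4] [554.8 -26.1 162.5]
down 12.2833 7.253657789934996 [-2.7 -0.1  8.6] [555.5 -26.1 140.4]
grip 7.099698860696939 [-0.5 -0.3  3.6]
off hook 7.2000867247848435 [-1.   0.2 -0.7] [487.2 317.6 174.1]
over 7.341477910304206 [-0.8  0.2 -0.8]
mouth 7.148162188670801 [ 0.6 -0.3 -0.7] [553.4  13.8 162.5]
down 20.9167 7.497787385023878 [-3.9  0.9  8.3] [554.   13.9 140.4]
```

View pics/t1w.png

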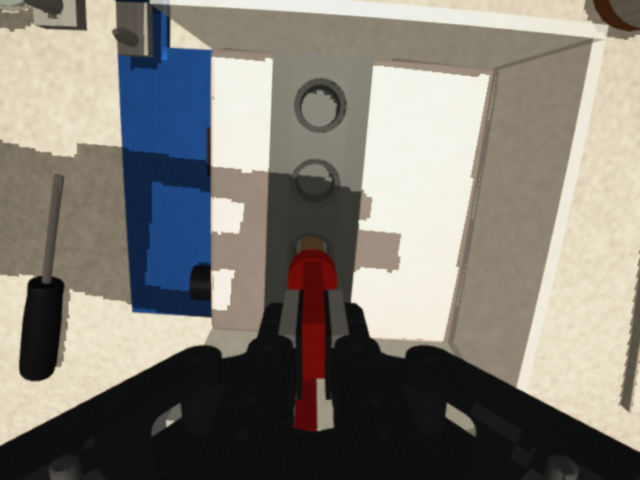

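```bash
python3 - <<'E'
from tube import *
w=tf(S,[[-20,-20,0]])[0,:2]; rel(w)
for i,dx in ((2,3),(3,0)):
    w=do_tube(i,dx,i)
    if w is None: break
    o=get_obs()
    if o['grip_width']<5: print('LOST'); break
    seat(w); rel(w)
goto([500,10,330],[180,0,0])
o,im=snap('wrist','t3w'); snap('side','t3s',(150,200,420,400),2.9); print(o['t'])
np.save('o_t3.npy',o,allow_pickle=True)
E
```

```text
grip 7.071160216872573 [ 0.3 -0.7  2.8]
off hook 7.3548628288994795 [-0.2 -1.1  0.5] [486.3 359.7 174.1]
over 7.141504893185331 [-0.1 -0.1 -0.6]
mouth 7.20379526950881 [-0.6  0.3 -0.2] [552.1  53.8 162.5]
down 29.6167 7.369295201689901 [-2.9  0.4  7.5] [552.7  53.9 140.4]
grip 7.270458794149691 [-0.4 -0.6  3.3]
off hook 7.48838275625252 [-0.3  1.  -0.8] [479.3 401.2 174.1]
over 7.038166050044342 [ 0.5 -0.7 -0.7]
mouth 6.962014981232694 [-0.3 -0.5 -1.1] [550.7  93.7 162.5]
down 38.2833 7.301549011422547 [-3.4 -0.4  8.3] [551.2  93.8 140.5]
39.95
```

View pics/t3w.png

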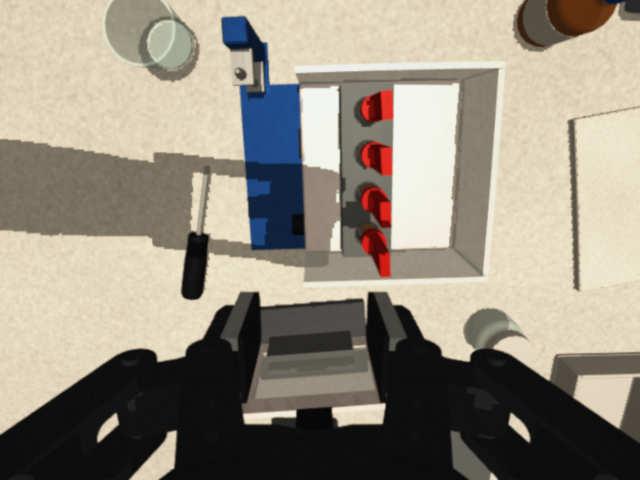

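View pics/t3s.png

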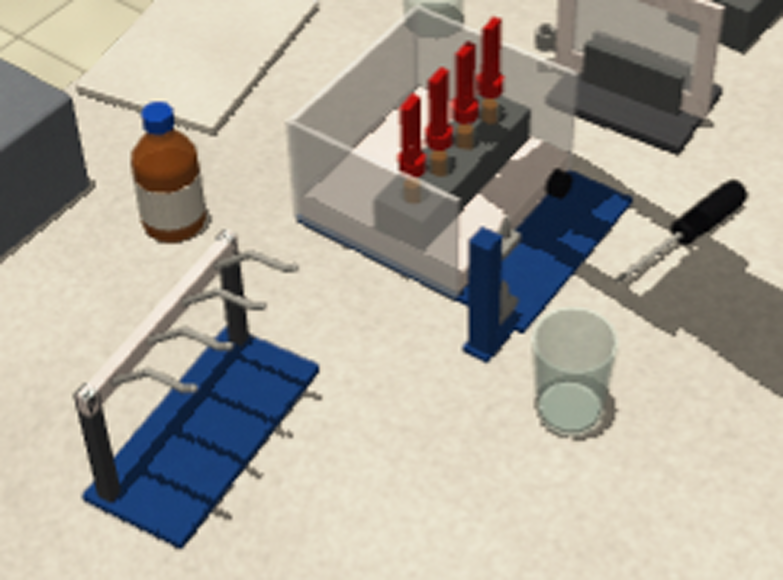

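```bash
python3 - <<'E'
from h import *
S=np.load('shk.npy'); print(tf(S,[[-130,92,127]]))
grip(40)
goto([445,85,235],[180,0,2])
o,im=snap('wrist','pin'); np.save('o_pin.npy',o,allow_pickle=True)
print(proj(cam('wrist',o),tf(S,[[-130,92,127],[-130,92,105],[-130,92,52],[-130,92,30],[-130,122,129]])).round(1).tolist())
goto([425,-195,310],[180,0,-84])
o,im=snap('wrist','door'); np.save('o_door.npy',o,allow_pickle=True); print(o['t'])
p=[484,-190.6,np.radians(-83.8)]
print(proj(cam('wrist',o),tf(p,[[0,0,182],[0,92,122],[0,92,47],[0,-80,142],[0,80,142]])).round(1).tolist())
E
```

```text
[[439.97602901 121.97069055 127.        ]]
[[304.9, 178.9], [305.5, 174.6], [306.5, 166.5], [306.9, 163.9], [304.6, 128.5]]
42.025
[[317.0, 141.3], [316.2, 10.8], [315.6, 32.7], [316.7, 243.0], [316.4, 21.8]]
```

View pics/pin.png

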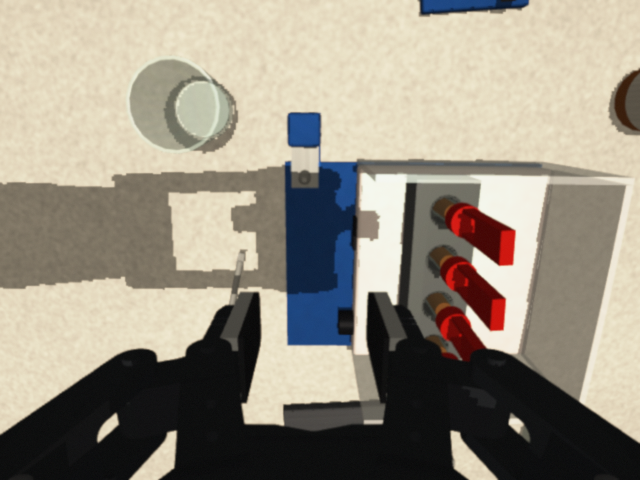

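View pics/door.png

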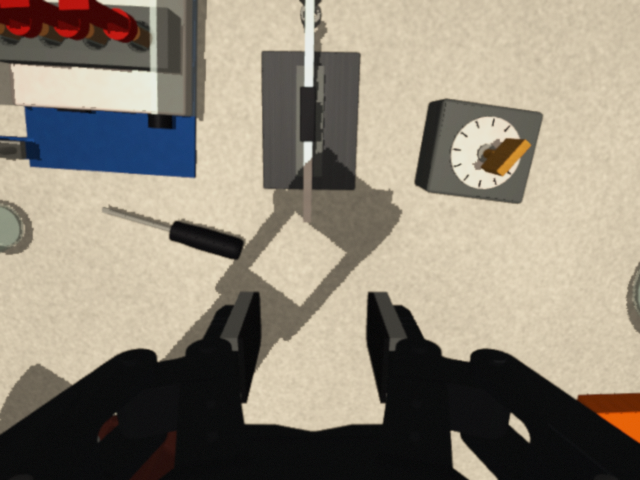

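```bash
python3 - <<'E'
from h import *
a=cv2.imread('pics/door_raw.png')[:,:,::-1]; save(a,'c8',(250,0,370,220),2.7); save(a,'c8k',(410,80,550,210),4)
o,im=snap('scene','c9',(190,180,300,330),4)
E
```

```text
(no output)
```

View pics/c8.png

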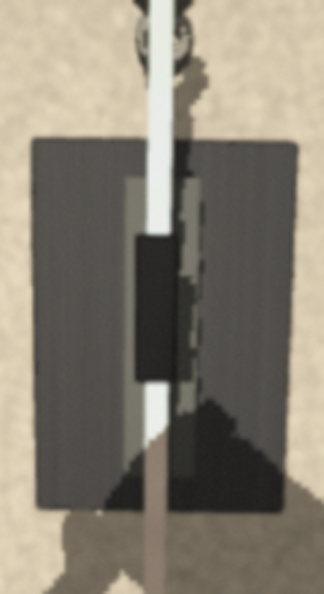

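View pics/c9.png

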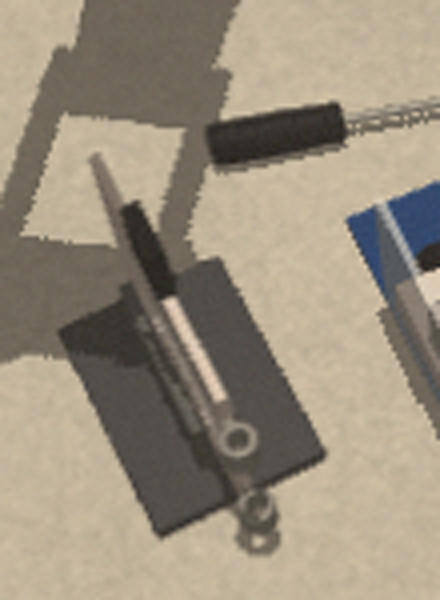

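View pics/c8k.png

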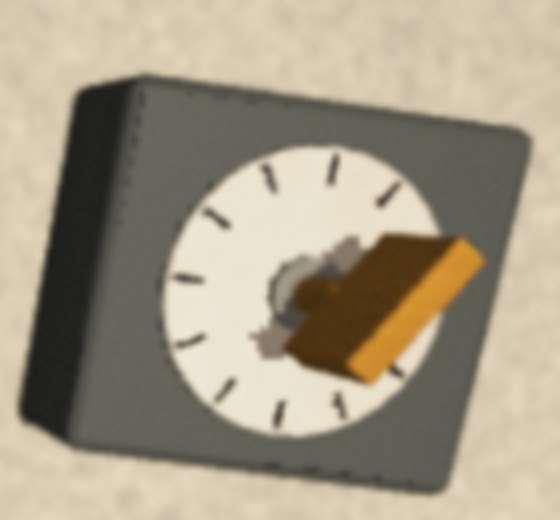

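```bash
python3 - <<'E'
from h import *
cw=cam('wrist',np.load('o_door.npy',allow_pickle=True).item()); cs=cam('scene'); cd=cam('side')
f=lambda a,ox,oy,s:(np.array(a,float)/s+[ox,oy])
B=np.array([[-50,70,12],[50,70,12],[50,-70,12],[-50,-70,12.]])
uv=f([(33,139),(298,144),(284,511),(38,509)],250,0,2.7)
x,r=fit([(cw,B,uv)],[500,-190,-1.46]); print('base',x,np.degrees(x[2]),r.round(1))
sc=f([(162,535),(60,330),(217,258),(325,452)],190,180,4)  # scene corners
print('scene pred',proj(cs,tf(x,B)).round(1).tolist(),sc.tolist())
print('tab',onplane(cw,f((157,308),250,0,2.7),182))
a=onplane(cw,f((160.5,10),250,0,2.7),142);b=onplane(cw,f((155,585),250,0,2.7),142); d=a-b
print('edge',a,b,np.degrees(np.arctan2(d[1],d[0]))-90)
print('scene tab pred',proj(cs,[onplane(cw,f((157,308),250,0,2.7),182)]), 'knuckle', onplane(cs,f((238,437),190,180,4),122))
# key
a=onplane(cw,f((472,252),410,80,4),115);b=onplane(cw,f((360,372),410,80,4),115); d=a-b
print('key',(a+b)/2,np.degrees(np.arctan2(d[1],d[0])),np.linalg.norm(d))
print('dial',onplane(cw,f((303,290),410,80,4),55))
E
```

```text
base [ 495.06900622 -184.05362106   -1.4802517 ] -84.81217522979195 [-0.9 -0.8  0.9 -1.2  0.6  1.6 -0.6  1. ]
scene pred [[270.6, 291.2], [228.1, 311.8], [203.0, 260.8], [243.6, 242.2]] [[230.5, 313.75], [205.0, 262.5], [244.25, 244.5], [271.25, 293.0]]
tab [ 500.25312878 -183.16484144  182.        ]
edge [ 574.566897   -175.97252431  142.        ] [ 424.87264086 -189.80095889  142.        ] -84.7221178966772
scene tab pred [[224.44282488 236.59329745]] knuckle [ 593.7227271  -173.43893576  122.        ]
key [ 485.96426104 -354.00698909  115.        ] -33.89677142199329 32.09483580516941
dial [ 486.55043865 -354.85353659   55.        ]
```

```bash
python3 - <<'E'
from h import *
A=[180,0,-84.8]; c=np.array([500.3,-183.2])
grip(45,90)
goto(np.r_[c,230],A); move_l(np.r_[c,148],speed=120)
grip(0,90); o=get_obs(); print(o['grip_width'],o['wrist_force'].round(1))
move_l(np.r_[c,215],speed=60); 
o=get_obs(); print(o['t'],o['grip_width'],o['wrist_force'].round(1),o['moment'].round(2))
o,im=snap('wrist','dl'); np.save('o_dl.npy',o,allow_pickle=True)
L=o['tcp_pos'][2]-148+12
p=[c[0],c[1],np.radians(-84.8)]
print(proj(cam('wrist',o),tf(p,[[0,92,L+110],[0,92,L+35]])).round(1).tolist())
snap('side','dls',(280,120,480,320),3)
E
```

```text
8.57304204585799 [-0.   1.5  4.1]
45.375 8.677560600358527 [ 0.6  0.9 -3. ] [-0.02 -0.02 -0.01]
[[315.5, 62.7], [314.9, 81.8]]
```

View pics/dl.png

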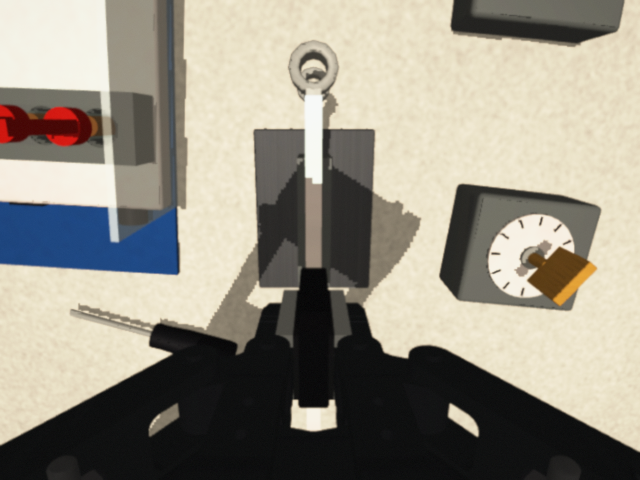

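View pics/dls.png

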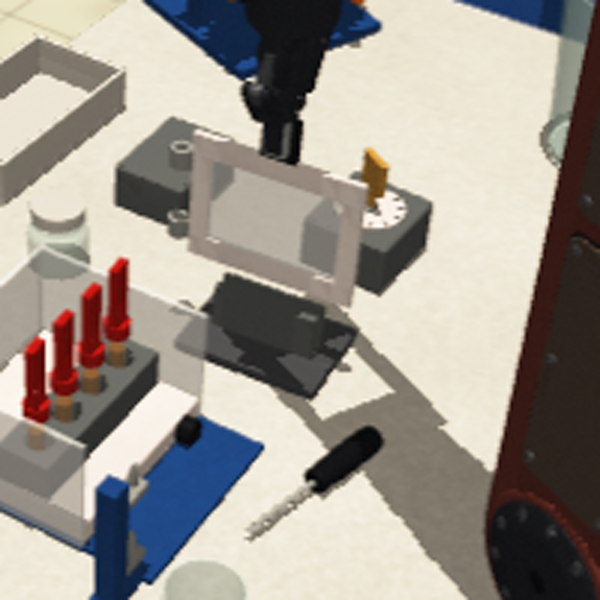

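```bash
python3 - <<'E'
from h import *
a=cv2.imread('pics/dl_raw.png')[:,:,::-1]; save(a,'c10',(280,30,350,100),8)
E
```

```text
(no output)
```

View pics/c10.png

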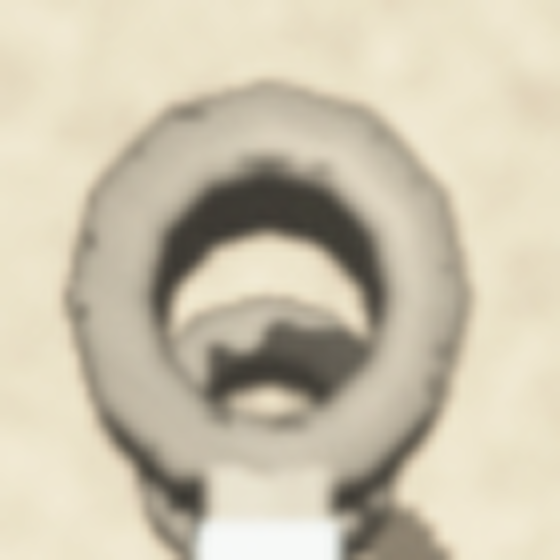

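```bash
cat > mount.py <<'E'
from h import *
S=np.load('shk.npy'); phi=np.degrees(S[2]); A=[180,0,phi]
k=np.array([-0.7,-91.1])
def T(ox,oy,z,k=k):
    c,s=np.cos(S[2]),np.sin(S[2]); pin=tf(S,[[-130+ox,92+oy,0]])[0,:2]
    return np.r_[pin-k[0]*np.array([c,s])-k[1]*np.array([s,-c]),z]
E
python3 - <<'E'
from mount import *
o=get_obs(); move_l([500.3,-183.2,330],speed=180)
goto(T(-8,-30,330),A); o=get_obs(); print(o['grip_width'],o['wrist_force'].round(1))
move_l(T(-8,-30,184),speed=150)
o,im=snap('wrist','m0'); np.save('o_m0.npy',o,allow_pickle=True)
print(o['t'],o['grip_width'],o['wrist_force'].round(1),o['tcp_pos'].round(1))
cw=cam('wrist',o)
print(proj(cw,[T(-8,-30,158,k=0*k)]),proj(cw,tf(S,[[-130,92,127]])))
snap('side','m0s',(250,180,450,340),4); save(im,'m0c',(230,80,400,300),2.7)
E
```

```text
8.762673729427911 [ 0.2 -0.7 -2. ]
48.4917 9.13031911118065 [-1.4 -0.4 -1.7] [437.8   0.5 185.1]
[[307.94135822  67.00227042]] [[326.39901888   5.14092756]]
```

View pics/m0.png

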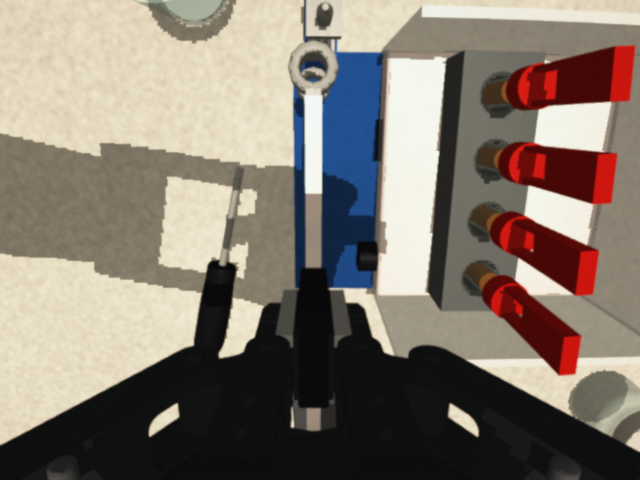

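View pics/m0s.png

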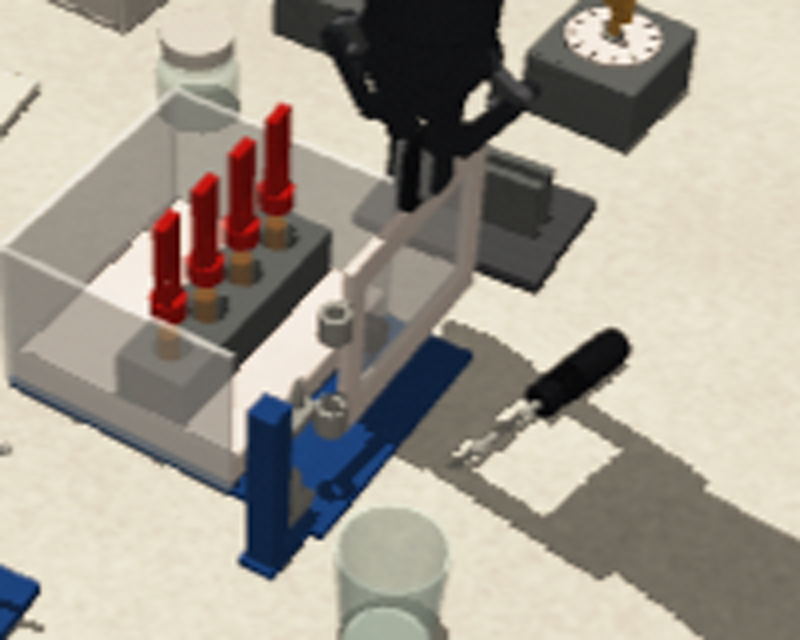

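```bash
python3 - <<'E'
from mount import *
move_l(T(-8,-30,184),speed=50); o=get_obs(); print(o['tcp_pos']-T(-8,-30,184),o['ee_rot'])
move_l(T(0,0,184),speed=40); wait(0.3)
o,im=snap('wrist','m1',(270,20,360,110),6); np.save('o_m1.npy',o,allow_pickle=True)
print(o['t'],o['grip_width'],o['wrist_force'].round(1),o['tcp_pos']-T(0,0,184),o['ee_rot'])
cw=cam('wrist',o); q=proj(cw,tf(S,[[-130,92,158],[-130,92,138],[-130,92,127]])); print(q,(q-[270,20])*6)
snap('side','m1s',(290,230,370,310),8); snap('scene','m1c',(330,160,390,220),10)
E
```

```text
[ 0.30169554 -0.02548859  0.49175212] [ 1.79988667e+02 -5.47436622e-02  1.98523544e+00]
50.0667 8.80714495213291 [ 1.1  0.  -3.7] [ 0.0048603  -0.17284111  0.01559993] [ 1.79996834e+02 -2.91864521e-03  1.96208090e+00]
[[310.51076354  66.9090124 ]
 [310.79807982  73.1065528 ]
 [310.93096543  75.97395814]] [[243.06458122 281.45407443]
 [244.78847892 318.63931678]
 [245.58579255 335.84374886]]
```

View pics/m1.png

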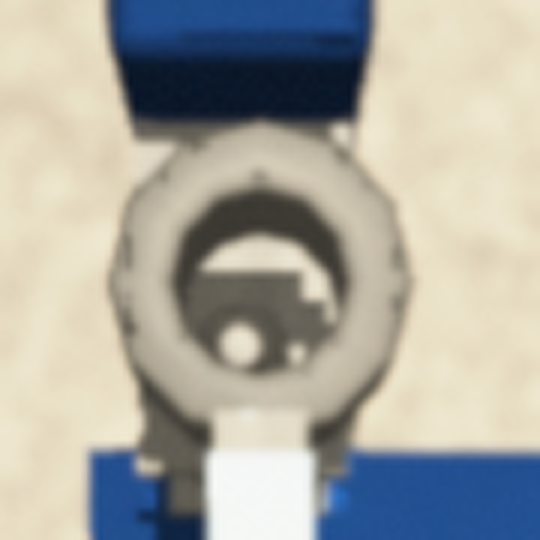

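View pics/m1s.png

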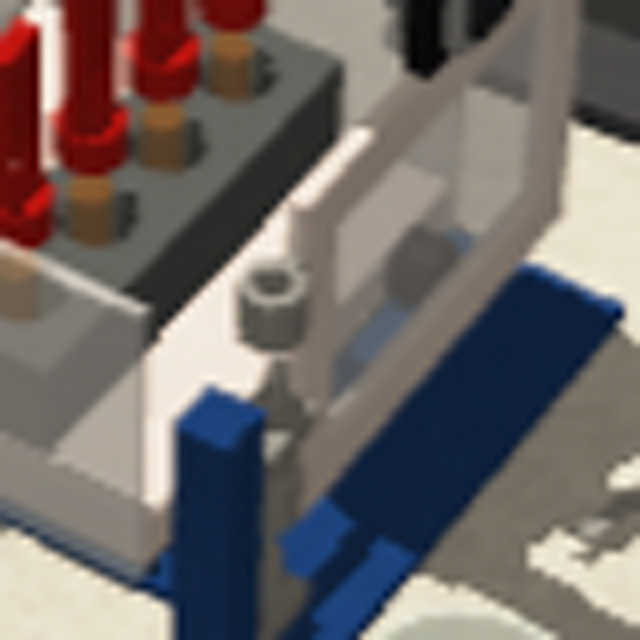

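View pics/m1c.png

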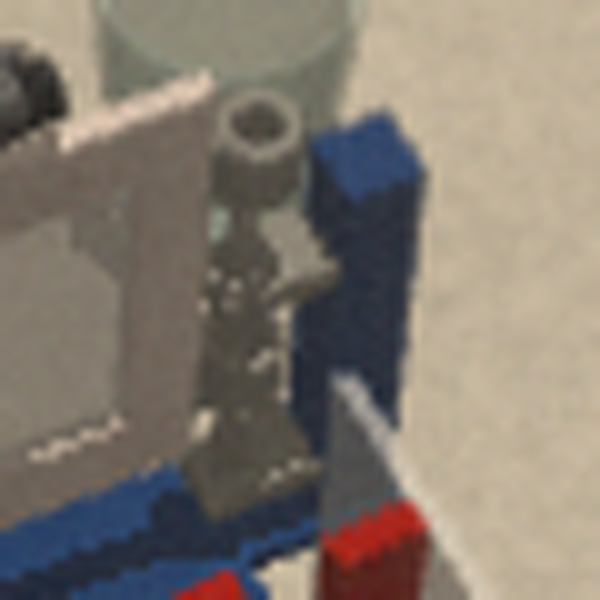

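```bash
python3 - <<'E'
from mount import *
move_l(T(-2.0,-0.7,184),speed=30); wait(0.3)
o,im=snap('wrist','m2',(270,20,360,110),6)
print(o['grip_width'],o['wrist_force'].round(1),o['tcp_pos']-T(-2,-.7,184),o['ee_rot'])
cw=cam('wrist',o); q=proj(cw,tf(S,[[-130,92,158],[-130,92,138],[-130,92,127]])); print((q-[270,20])*6)
E
```

```text
8.729097787010991 [-0.3 -0.6 -3.1] [0.04621103 0.00711867 0.03640567] [ 1.79998875e+02 -4.96404852e-03  1.98713338e+00]
[[274.06619465 272.90095709]
 [272.40448865 311.04294541]
 [271.63600589 328.68874908]]
```

View pics/m2.png

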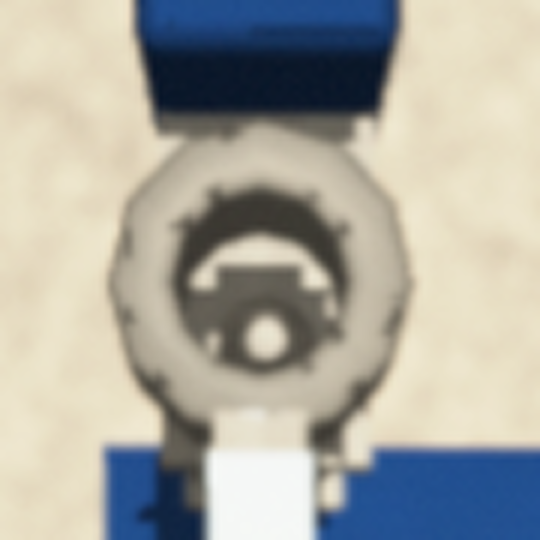

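```bash
python3 - <<'E'
from mount import *
for z in (172,167,162,157,153,151):
    move_l(T(-2.0,-0.7,z),speed=25); o=get_obs(); f=o['wrist_force']
    print(z,o['t'],o['grip_width'],f.round(1),o['moment'].round(2),o['tcp_pos'].round(1))
    if f[2]>15 or np.hypot(*f[:2])>15: print('stop'); break
snap('wrist','m3'); snap('side','m3s',(290,230,370,310),8); snap('scene','m3c',(330,160,390,220),10)
E
```

```text
172 51.45 8.9592587965822 [-0.1  0.9 -2.8] [-0.02 -0.   -0.02] [441.8  30.2 171.9]
167 51.8 9.005620490450397 [ 0.4 -0.4 -3.3] [-0.02 -0.02  0.01] [441.6  30.2 166.7]
162 52.15 8.850341023686694 [ 0.5  1.1 -2.9] [0.02 0.04 0.02] [441.6  30.2 161.7]
157 52.5 8.62395360265148 [-0.6 -0.3 -2.7] [-0.01 -0.01  0.02] [441.6  30.2 156.7]
153 52.8083 8.84302788069343 [ 0.9 -0.2 -3.1] [-0.04 -0.04 -0.  ] [441.6  30.2 152.7]
151 53.0583 8.734922971354578 [-1.7 -1.3  3.9] [0.14 0.33 0.03] [442.4  30.  151.9]
```

View pics/m3s.png

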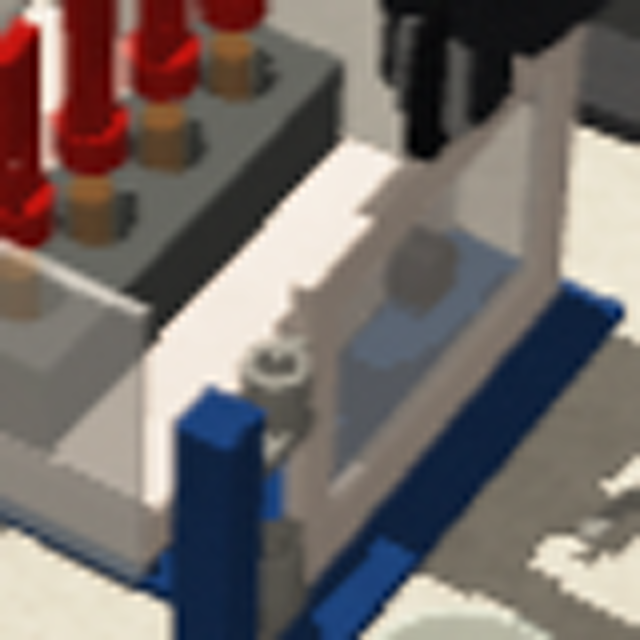

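View pics/m3c.png

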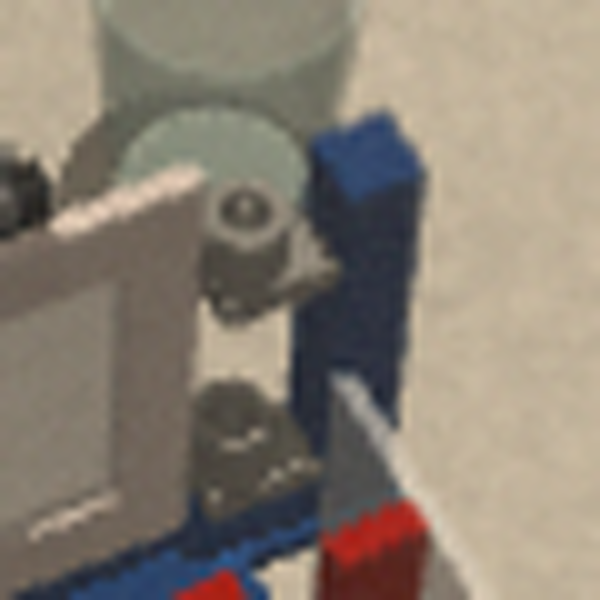

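View pics/m3.png

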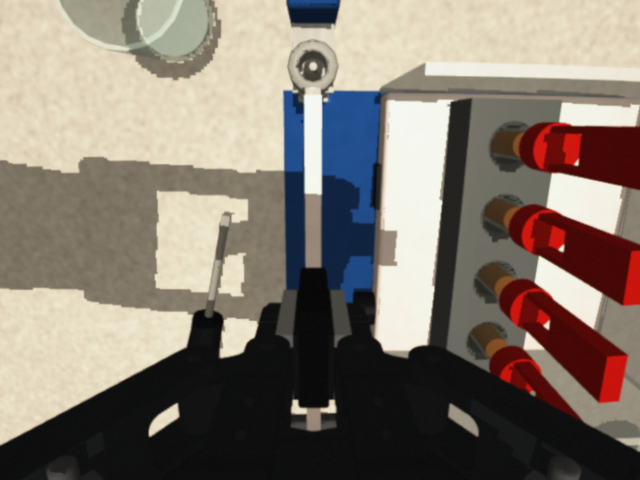

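```bash
python3 - <<'E'
from mount import *
move_l(T(-2.0,-0.7,150),speed=20); wait(0.6); o=get_obs(); print(o['wrist_force'].round(1),o['tcp_pos'].round(1),o['grip_width'])
p=o['tcp_pos']
grip(35); wait(0.3); print(get_obs()['wrist_force'].round(1))
move_l([p[0],p[1],260],speed=100); wait(.3)
o,im=snap('wrist','m4'); print(o['t']); snap('side','m4s',(250,180,410,340),4)
E
```

```text
[-3.1 -3.7  7.9] [442.7  29.8 151.5] 8.8644245238856
[-0.1 -0.8  0.1]
56.275
```

View pics/m4.png

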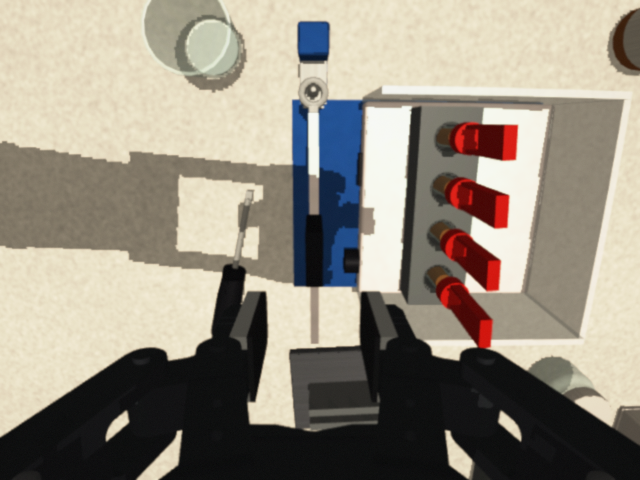

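View pics/m4s.png

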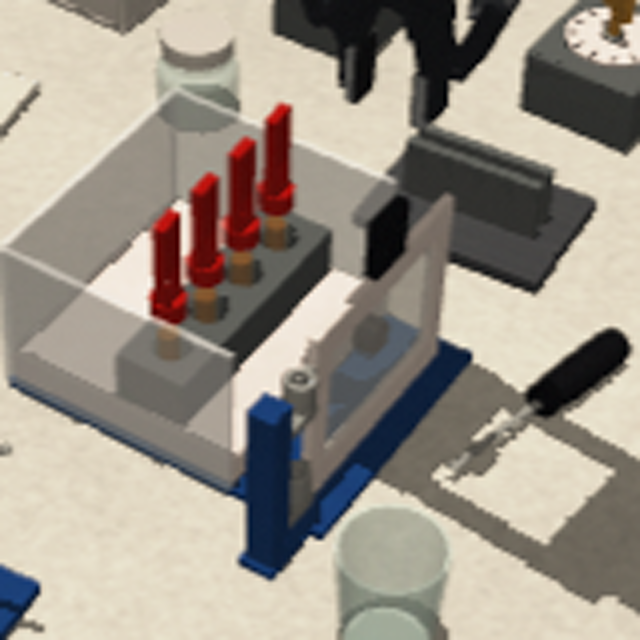

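```bash
cat > key.py <<'E'
from h import *
C=np.array([486.2,-354.3])
def stroke(phi0,d,n=2):
    grip(45,80)
    goto(np.r_[C,140],[180,0,phi0]); move_l(np.r_[C,82],speed=100)
    grip(0,80); o=get_obs(); print('grip',o['grip_width'],o['wrist_force'].round(1),o['joint_pos'][5].round(1),o['moment'].round(2))
    q=o['joint_pos'].copy()
    for i in range(1,n+1):
        goto(np.r_[C,82],[180,0,phi0-d*i/n]); o=get_obs()
        print(o['t'],'phi',o['ee_rot'][2].round(1),'q6',o['joint_pos'][5].round(1),'M',o['moment'].round(3),'F',o['wrist_force'].round(1),o['grip_width'])
def up():
    grip(45); move_l(np.r_[C,140],speed=150)
E
python3 - <<'E'
from key import *
goto([470,-300,300],[180,0,56])
stroke(56,160,4)
snap('wrist','k1'); up(); o,im=snap('wrist','k1b'); np.save('o_k1b.npy',o,allow_pickle=True)
E
```

```text
grip 7.076315327337853 [-1.5 -0.2  3.8] -98.8 [0.02 0.12 0.1 ]
60.6 phi 16.1 q6 -58.8 M [-0.119  0.399 -0.131] F [-3.3 -0.6  5.9] 6.89969200865197
61.3083 phi -23.9 q6 -18.8 M [-0.084  0.615 -0.125] F [-2.9  0.3  5.9] 6.97000990633528
62.0167 phi -63.9 q6 21.2 M [ 0.029  0.779 -0.089] F [-5.4  0.3  7.7] 6.717965559237019
62.725 phi -103.9 q6 61.2 M [ 0.199  0.765 -0.033] F [-4.6  0.4  7.8] 6.7672722909683865
```

View pics/k1.png

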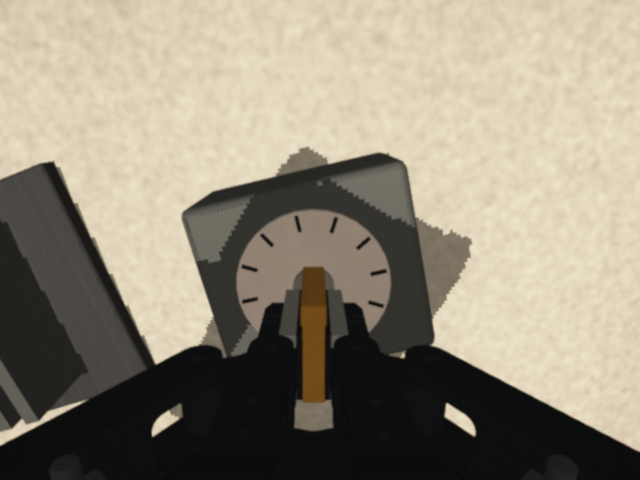

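View pics/k1b.png

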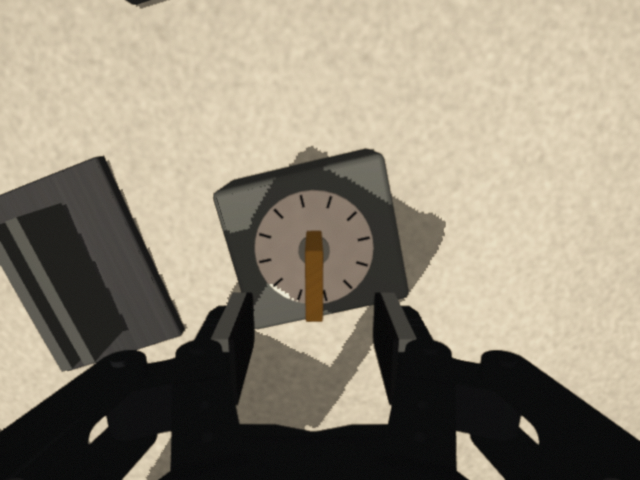

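```bash
python3 - <<'E'
from key import *
stroke(76,190,4); up()
stroke(66,44,2)
for e in (48,51,54):
    goto(np.r_[C,82],[180,0,66-e]); wait(0.3); o=get_obs()
    print(e,o['ee_rot'][2].round(2),o['moment'].round(3),o['wrist_force'].round(1),o['effort'][5])
    if abs(o['ee_rot'][2]-(66-e))>1.2: print('stalled'); break
E
```

```text
grip 6.756127846425782 [-0.5  0.8  4.3] -118.8 [0.15 0.07 0.12]
68.6417 phi 28.5 q6 -71.3 M [ 0.003  0.316 -0.043] F [-1.7 -0.5  5.6] 6.967280407975279
69.45 phi -19.0 q6 -23.8 M [-0.083  0.535 -0.027] F [-3.2 -0.1  6.4] 7.060171423287546
70.2583 phi -66.5 q6 23.7 M [0.121 0.71  0.012] F [-3.5  1.   6.8] 6.506645806221824
71.0667 phi -114.0 q6 71.2 M [ 0.288  0.727 -0.07 ] F [-3.4  1.5  8.9] 6.82251766301791
grip 6.830353894334644 [-1.2  1.4  4. ] -108.8 [0.06 0.06 0.01]
76.5333 phi 44.4 q6 -87.1 M [0.036 0.108 1.521] F [-0.6  1.3  5.8] 6.8862112908456865
76.9917 phi 24.0 q6 -66.3 M [ 0.455 -0.063  7.528] F [-0.4  1.8  8.2] 7.569020378537347
48 20.37 [ 5.210e-01 -2.000e-03  8.793e+00] [-0.3  1.7  7.6] 8.797865509986877
stalled
```

```bash
python3 - <<'E'
from key import *
o=get_obs(); print(o['ee_rot'],o['moment'].round(2))
snap('wrist','k2')
up(); o,im=snap('wrist','k2b'); np.save('o_k2b.npy',o,allow_pickle=True); print(o['t'],o['ee_rot'],o['moment'])
E
```

```text
[179.60676554   0.49051215  20.36935272] [ 0.52 -0.    8.79]
78.575 [ 1.79986519e+02 -2.27545904e-02  1.79665345e+01] [ 0.00673807 -0.01815979 -0.0242514 ]
```

View pics/k2.png

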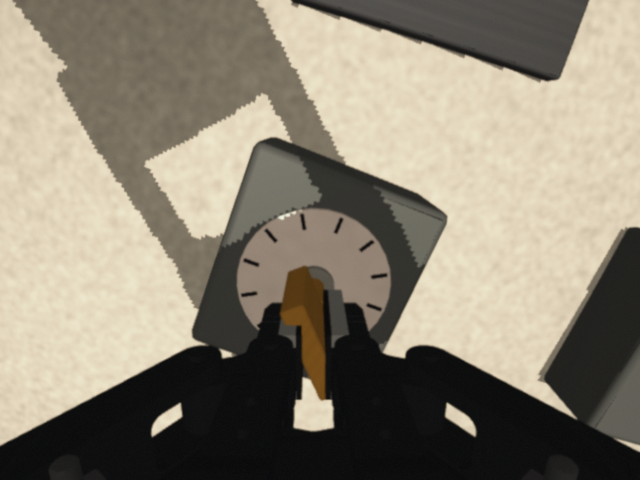

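View pics/k2b.png

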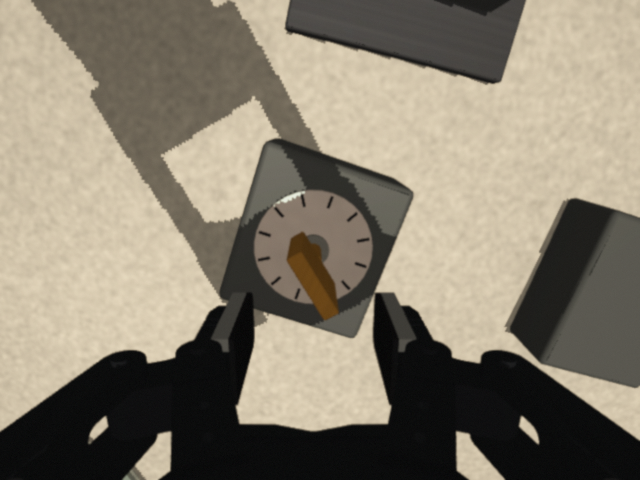

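```bash
python3 - <<'E'
from h import *
a=cv2.imread('pics/k2b_raw.png')[:,:,::-1]; save(a,'c11',(210,130,420,345),3.6)
a=cv2.imread('pics/door_raw.png')[:,:,::-1]; 
snap('scene','c12',(110,240,210,340),6)
E
```

```text
(no output)
```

View pics/c11.png

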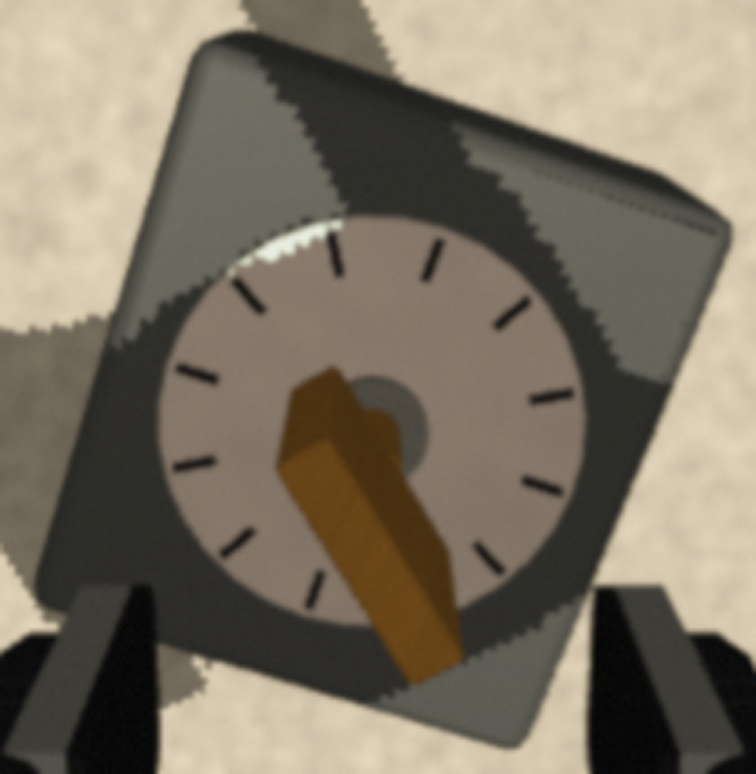

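View pics/c12.png

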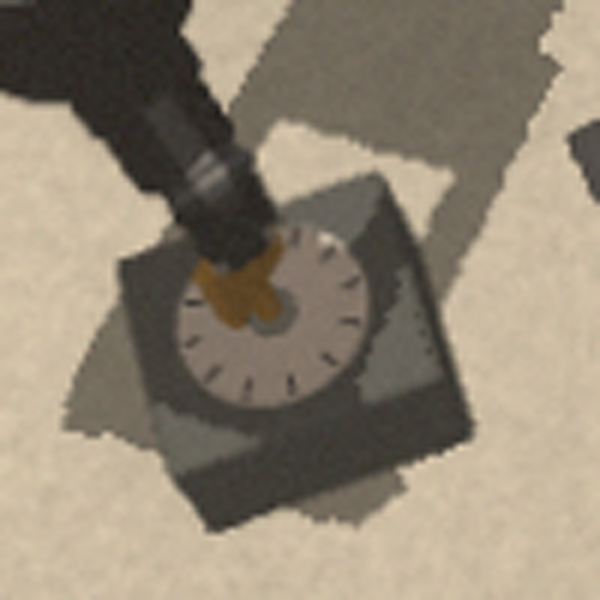

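```bash
python3 - <<'E'
from h import *
f=lambda a,ox,oy,s:(np.array(a,float)/s+[ox,oy])
def ang(c,a,b,z):
    A=onplane(c,a,z);B=onplane(c,b,z);d=B-A;return A.round(1),B.round(1),np.degrees(np.arctan2(d[1],d[0])),np.linalg.norm(d)
c=cam('wrist',np.load('o_k2b.npy',allow_pickle=True).item())
g=lambda p:f(p,210,130,3.6)
print('bow now',ang(c,g((304,453)),g((437,672)),115))
print('box left',ang(c,g((195,55)),g((40,590)),55)); print('box right',ang(c,g((733,232)),g((520,745)),55)); print('bottom',ang(c,g((40,595)),g((515,748)),55))
c=cam('wrist',np.load('o_door.npy',allow_pickle=True).item()); g=lambda p:f(p,410,80,4)
print('bow start',ang(c,g((472,252)),g((360,372)),115)); print('box',ang(c,g((135,78)),g((530,132)),55),ang(c,g((135,78)),g((70,445)),55))
c=cam('wrist',np.load('o_k1b.npy',allow_pickle=True).item())
E
```

```text
bow now (array([ 474.3, -342.4,  115. ]), array([ 498.6, -364.8,  115. ]), np.float64(-42.62338097448347), np.float64(33.09092233950777))
box left (array([ 443.2, -306.7,   55. ]), array([ 442.7, -398.6,   55. ]), np.float64(-90.31710936307752), np.float64(91.93635561100163))
box right (array([ 530.6, -306.7,   55. ]), array([ 528.7, -401.2,   55. ]), np.float64(-91.1000689525519), np.float64(94.4496530615535))
bottom (array([ 442.9, -399.5,   55. ]), array([ 528.1, -402. ,   55. ]), np.float64(-1.6614831853850078), np.float64(85.25889147962678))
bow start (array([ 499.6, -364. ,  115. ]), array([ 473. , -346.1,  115. ]), np.float64(146.10772844687628), np.float64(32.09130778052361))
box (array([ 530.2, -306.4,   55. ]), array([ 529.5, -402.8,   55. ]), np.float64(-90.41949006884846), np.float64(96.36739557913425)) (array([ 530.2, -306.4,   55. ]), array([ 443.6, -306.2,   55. ]), np.float64(179.8684396834791), np.float64(86.5845355400559))
```

```bash
python3 - <<'E'
from h import *
move_l([486.2,-354.3,260],speed=200); goto([420,-60,420],[180,0,2]); wait(.3)
o,im=snap('wrist','f'); snap('side','fs',(160,150,440,370),2.8); snap('scene','fc',(120,130,420,355),2.6); print(o['t'],o['wrist_force'])
E
```

```text
81.0167 [-0.13152156  0.12041209  0.75732607]
```

View pics/fs.png

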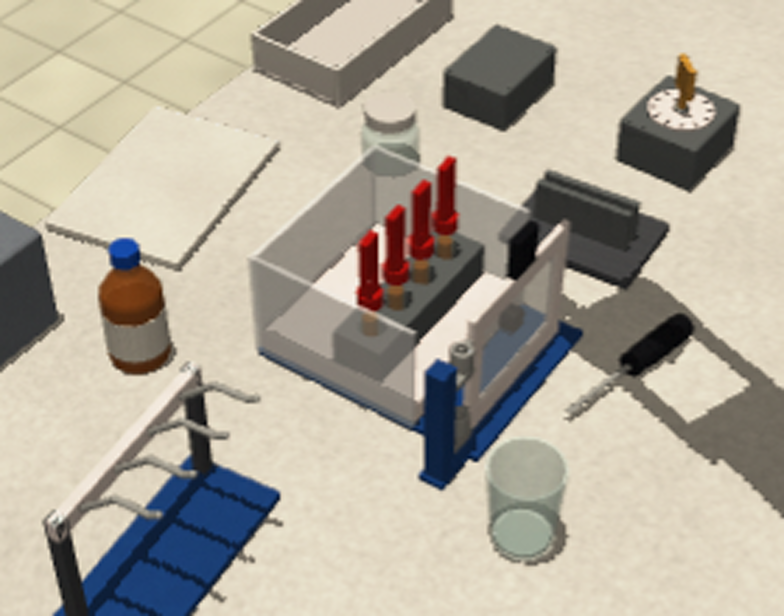

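View pics/fc.png

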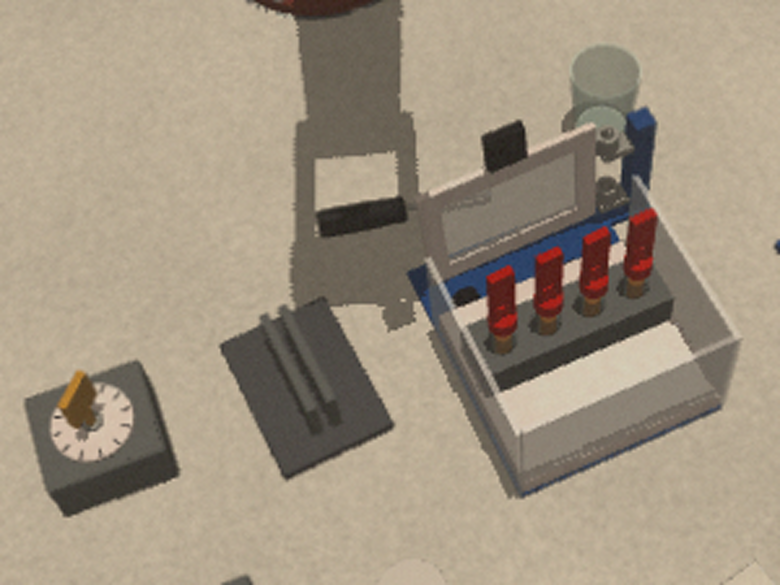

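View pics/f.png

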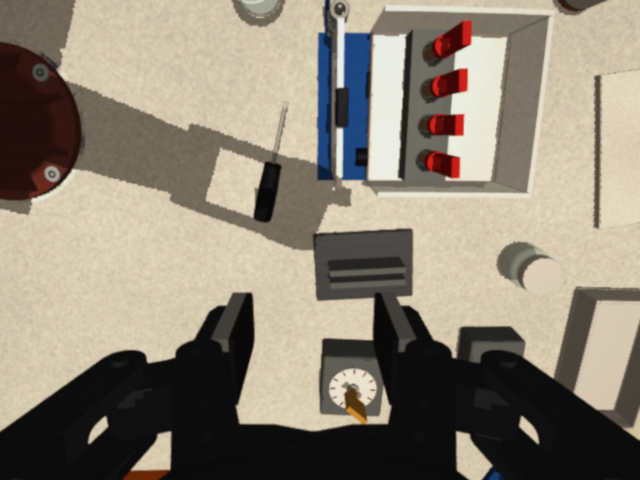

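```bash
python3 -c "
from station import *
print(sign_off())"
```

```text
the job is handed in; nothing more can be done
None
```

The job is handed in at about 81 s of the 210 s allowed; the interface gives no verdict, so I don't know the result.

- **Tubes:** All four stand in wells 1–4. Each was pushed down until the force rose to about 8 N. The last pictures show all four standing upright in the block.
- **Door:** The stand had been knocked about 13 mm aside, so I located it again before gripping the door. I moved the door 2 mm after seeing the upper pin's tip off-centre through the knuckle. It went down with no side force above 4 N, and was held there for 0.6 s before I let go. The last pictures show it on both pins and parallel to the shaker's front.
- **Key:** I wound it in three part turns. It met the hard stop earlier than I expected, after about 370° instead of 401°. I kept pressing to 8.8 N m before noticing, and the fingers slipped on the bow. The bow's angle (about −42° to the timer box) fits 7.0 rad, if zero is where the bow lines up with the box. That would mean the key started at about 0.57 rad. I could not read the key angle directly, so this is the least certain check.
- **Bystanders:** The bottle, beaker, jar, box and screwdriver look unmoved in the last pictures, and the arm was clear of everything.

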